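# Pack a two-way radio set for the workshop

### The arm

A 6-joint arm with a two-finger parallel gripper is mounted at the origin on the work surface. World frame = base frame: x ahead of the robot, y to its left, z up, the work surface at z = 0. Lengths are in mm, angles in rad, forces in N, time in s.
With the tool pointing down it reaches from about 300 to 950 mm from the base axis. Payload 3.1 kg.
Tool frame: the origin (TCP) lies midway between the tips of the shut fingers; the grasp point (between the pads) lies 19 mm behind it; z points along the fingers, y is the line along which they close (so a half turn about z gives the same grasp; the last joint's range is limited). The gripper opens to 85 mm and grips with 20 to 120 N. Pads are 22 mm wide; open, the fingers measure 114 mm over their backs; the gripper's body (76 mm by 85 mm) begins 54 mm behind the grasp point. The pads swing forward as they close: fully open they stand 13 mm farther back than shut.
Start: joints at [-1.275, 0.308, 1.634, -0, 1.2, -0.07], TCP at [223.534, -583.665, 231.272] pointing down, gripper open.
Joint ranges: [-3.06, 3.06], [-0.79, 1.96], [0.05, 2.63], [-1.19, 4.34], [0.05, 2.64], [-2.94, 2.94]. Speed limits (rad/s): [2.79, 2.79, 3.14, 3.14, 3.14, 3.14].

### API

Orientations are given as a 3x3 rotation matrix whose columns are the frame's x, y, z axes.
In Python, from bench import manip gives the robot as it stands.
- The arm moves only by the shell command python3 -m jog 'ROWS'. ROWS is JSON, a list of rows, each a list of 7 numbers: the turn, a rotation vector about the tool's x, y, z in rad, then the shift along the tool's x, y, z in cm, then the finger opening in cm, from 0 to 8.54. In form: [[rx, ry, rz, dx, dy, dz, jaw], ...]. A call has 1 to 12 rows; each row is the pose to reach, as a shift and turn from the pose commanded when the call began, along the tool's axes at that moment; what a row does not reach only later rows make up. A row lasts 1/12 s, in which the tool goes at most 41.7 mm and 7.16 degrees, less where a joint would pass 70% of its speed; a pose out of reach is approached as far as the arm can. A call with a gripper value outside its range is refused whole. The fingers move at their own pace and stop on an object; the grip force is fixed at half the most. Time passes only in rows, so rows that repeat a pose let the fingers close. It gives the time, the measured TCP pose, the force, the opening and the grip force at its end, in the units of the state.
- manip.read_state(): the state, without advancing time (a new reading comes with each control period).
- manip.camera(name): name is "scene" or "top" or "wrist"; returns the picture (480x640x3 uint8, red, green, blue); there is no depth.
- manip.get_calibration(name): a dict with "fx", "fy", "cx", "cy" (pixels), "rvec" (rotation vector, rad) and "tvec" (3), from world to camera coordinates, as OpenCV has them; the wrist camera has in their place "T_tool_cam" (4x4, takes a point from camera to tool coordinates, whose origin is the TCP and whose axes are the flange's). Camera axes: x right, y down, z forward; pixel columns grow to the right and rows downward; lengths in mm; the calibration is good to about 2 mm. A picture is of the moment at which its call begins: read the wrist's pose just before it. get_calibration takes no time and is no camera call.
- manip.close_job(): hands the job in; it is judged then, once.
Trained networks look in the newest picture that a camera, given by its name, has taken for a name from the list of things; names that differ only in an ending like _2 or _b are one class to them, and where a whole thing is asked for, a point or a joint stands for the part that bears it (a point fixed in the world has none). Each returns a list of dicts, best first, with "conf" (0 to 1); they miss things now and then, are a little off and sometimes report something else, mostly with a low value. They report only what shows in the picture. A call takes as long as a camera call. They do not tell look-alikes from the thing itself.
- manip.spot_in(camera, target): "point" ([column, row] in pixels, amid what is visible of it).
- manip.cut_out(camera, target): "pixels" (480x640 bool, what is visible of it) and "point" ([column, row] in pixels, amid what is visible of it).
- manip.landmark_of(camera, target): "point" ([column, row] in pixels: a listed point, or the origin of a listed thing).
The state is a dict: "t": time; "joint_positions": joint angles; "qvel": joint speeds; "effort": joint torques, N m; "tool_pos": TCP position; "ee_rot": TCP orientation; "contact_force": force on the tool from outside, world axes, zero at the start; "torque": the same for the moment, N m; "width": finger opening in mm; "grip_force": force on a finger pad.
Only numpy, scipy, OpenCV 4.12 (cv2) and the standard library are available. Lean on these libraries where they do the work, as an engineer would, in place of code of your own. Each camera call takes 0.05 s, during which the arm holds its last target. There are 200 camera calls.

### The job

The orange radio is going back to the workshop: squeeze the two red latches on the sides of its battery together to free it, and lay the battery flat, the same way up as now, in one of the tray's large compartments and the radio face down in the other, setting both down rather than dropping them. Complete the set in the front compartment so that it holds exactly one antenna and one belt clip; one of the two is already in there, so add only the kind that is missing. Leave the spare accessories on the mat and everything else on the counter where it is.

Things in the scene. Friction and masses are not known exactly. Their poses are not given: they have to be found in the camera images.
- radio_center (a point): Orange two-way radio lying face down on the mat, 0.19 kg without battery. Body 125 mm along its x (at the +x end two black knobs stand out 13 mm more), 56 mm wide along y, 24 mm thick; waist only 46 mm wide at x = -36 to +8 mm; head 40 mm thick at x = +38 to +62 mm. The point is the middle of the 125 x 56 x 24 mm body, 12 mm over what it lies on; z up, out of its back.
- radio_flank (a point): Point of the radio where it is best grasped once the battery is off: 22 mm to +x of radio_center, at the same height, close to the centre of mass. The flanks here (x = +9 to +37 mm from radio_center) are parallel, 56 mm apart along y and 24 mm high. Same axes as radio_center.
- battery_center (a point): Black battery clipped on the radio's back: 98 mm along its x, 48 wide along y, 18 thick, 0.12 kg. Point: its centre, half-way up, (-14, 0, +21) mm from radio_center; z up. Two hooks below it, 7 mm deep, hold it under lips in the radio until both side latches are pushed in over 3 mm at once; then it lifts straight off. Alone on a surface it stands on the hooks, its centre 16 mm up.
- latch_left (a joint): Travel (m) of the ribbed red latch button in the middle of the battery's +y side: 0 sprung out (stands out 4.5 mm; 57 mm over both buttons), 0.0045 fully in, flush with the side. It is 30 mm long along x and 13 mm high, at the battery's half height. Spring force 2.5 N at the start of travel, 7 N fully in.
- latch_right (a joint): The same for the latch button on the battery's -y side.
- antenna_a_center (a point): Stub antenna of a radio, black, lying flat: 79 mm long along its x with a short brass thread at its -x end, 12 mm wide along y (14 mm at the collar by the thread), 10 to 11 mm thick, 30 g. The point is its centre to 2 mm, half-way up. One of two alike, on the mat or in the tray's front compartment.
- antenna_b_center (a point): Stub antenna of a radio, black, lying flat: 79 mm long along its x with a short brass thread at its -x end, 12 mm wide along y (14 mm at the collar by the thread), 10 to 11 mm thick, 30 g. The point is its centre to 2 mm, half-way up. One of two alike, on the mat or in the tray's front compartment.
- clip_a_center (a point): Red plastic belt clip with a steel spring strip on its top, lying on its back: 58 mm long along its x, 20 mm wide along its y, 12 mm thick, 30 g. The point is its centre, half-way up. One of two alike, on the mat or in the tray's front compartment.
- clip_b_center (a point): Red plastic belt clip with a steel spring strip on its top, lying on its back: 58 mm long along its x, 20 mm wide along its y, 12 mm thick, 30 g. The point is its centre, half-way up. One of two alike, on the mat or in the tray's front compartment.
- bay_left (a point): Light grey tray fixed on the counter, 292 mm along its x, 278 along y; walls and dividers 22 mm high, 4 thick, floor 4 thick. Two equal large compartments side by side away from the robot, one narrow front compartment on the robot's side. Point: middle of the floor of the left large compartment (inside 175 mm along x, 133 along y); tray axes, x away from the robot, y to its left.
- bay_right (a point): Middle of the floor of the tray's right large compartment, same size and axes.
- bay_front (a point): Middle of the floor of the tray's narrow front compartment (inside 105 mm along x, 270 mm along y), same axes. One antenna or one belt clip already lies in its left half, about 70 mm to +y of this point; the right half is empty.
- mat_top (a point): Middle of the top of the blue-grey desk mat, 300 mm along its x, 340 mm along its y, 4 mm thick, fixed on the counter. The radio lies on its +y half, three loose accessories on its -y half.
- cup: White mug, 76 mm across, 75 mm high, on the right of the mat and tray; a bystander. Origin at its underside.
- bell: Brass counter bell, 84 mm across, 51 mm high, beyond the mat and tray; a bystander. Origin at its underside.
- room_key: Room key on a dark wooden fob, 145 mm long, lying beyond the mat and tray; a bystander. Origin at its underside.
- piggy_bank: White china piggy bank with green spots, 116 mm long, 96 mm high (ears 103), on the left of the mat and tray; a bystander. Origin at its underside.
Not all that is in view belongs to the job. Leave any pink look-alike of the part that bears battery_center alone.

How it is judged:
By the outcome, as a careful person would: the job done as asked, in the order asked, and still so for the second after the job is handed in, with the robot touching nothing.
It also fails if it takes over 72 s, if anything falls off the work surface, if the arm or the gripper's body presses on something with over 40 N, if the wrist force passes 120 N, or if a joint passes its speed limit or range.

## Working session

There is one attempt and no reset: what is moved stays moved. The work goes in short steps, Python scripts to look and compute and a shell command to move; the robot and the scene stay as the last step left them, time stands still between calls to the robot, and variables do not carry over. Pictures are saved under pics/ and viewed, at most 13 in all, crops included, and the job is handed in when it is done.

```bash
mkdir -p pics; ls; python3 - <<'E'
from bench import manip
import cv2, numpy as np
s=manip.read_state(); print(s['t'],s['tool_pos'],np.round(s['ee_rot'],3).tolist(),s['width'])
for c in ("top","scene"):
    im=manip.camera(c); cv2.imwrite(f"pics/{c}0.png",im[:,:,::-1])
    k=manip.get_calibration(c); print(c,{a:np.round(b,3).tolist() for a,b in k.items()})
    for n in ["radio_center","radio_flank","battery_center","antenna_a_center","clip_a_center","bay_left","bay_right","bay_front","mat_top"]:
        print(n,[(np.round(d['point']).tolist(),round(d['conf'],2)) for d in manip.landmark_of(c,n)])
E
```

```text
pics
0.0 [ 223.26718265 -582.86780937  230.02680572] [[0.934, 0.358, -0.001], [0.358, -0.934, 0.002], [0.0, -0.002, -1.0]] 85.4645923098087
top {'fx': 442.974, 'fy': 442.974, 'cx': 314.756, 'cy': 244.34, 'rvec': [2.191, -2.137, 0.08], 'tvec': [2.178, 529.576, 1012.772]}
radio_center [([371.0, 249.0], 0.83), ([208.0, 280.0], 0.66)]
radio_flank [([375.0, 236.0], 0.7), ([448.0, 287.0], 0.35)]
battery_center [([373.0, 253.0], 0.61), ([489.0, 363.0], 0.58), ([373.0, 249.0], 0.41)]
antenna_a_center [([448.0, 285.0], 0.57)]
clip_a_center [([440.0, 255.0], 0.73)]
bay_left [([219.0, 222.0], 0.97), ([371.0, 256.0], 0.26)]
bay_right [([271.0, 228.0], 0.66)]
bay_front [([239.0, 286.0], 0.83)]
mat_top [([402.0, 250.0], 0.97)]
scene {'fx': 467.453, 'fy': 467.453, 'cx': 315.391, 'cy': 242.092, 'rvec': [1.567, 1.82, -0.877], 'tvec': [57.163, -285.675, 1788.438]}
radio_center [([273.0, 243.0], 0.88)]
radio_flank [([271.0, 252.0], 0.87)]
battery_center [([272.0, 238.0], 0.66), ([212.0, 194.0], 0.55), ([480.0, 282.0], 0.33)]
antenna_a_center [([221.0, 227.0], 0.45)]
clip_a_center [([218.0, 240.0], 0.58)]
bay_left [([394.0, 277.0], 0.7)]
bay_right [([346.0, 269.0], 0.96)]
bay_front [([380.0, 239.0], 0.74)]
mat_top []
```

```bash
python3 -c "
import cv2
a=cv2.imread('pics/top0.png'); cv2.imwrite('pics/top0c.png',cv2.resize(a[170:410,140:540],(800,480),interpolation=cv2.INTER_CUBIC))"
```

```text
(no output)
```

View pics/top0c.png

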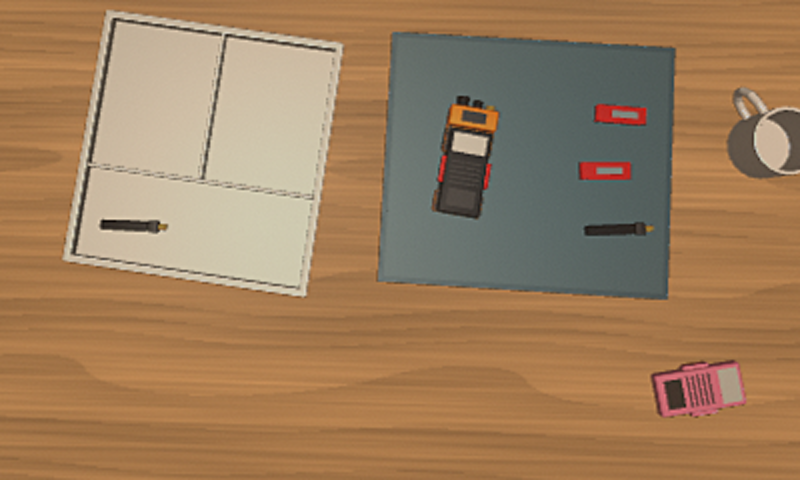

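View pics/scene0.png

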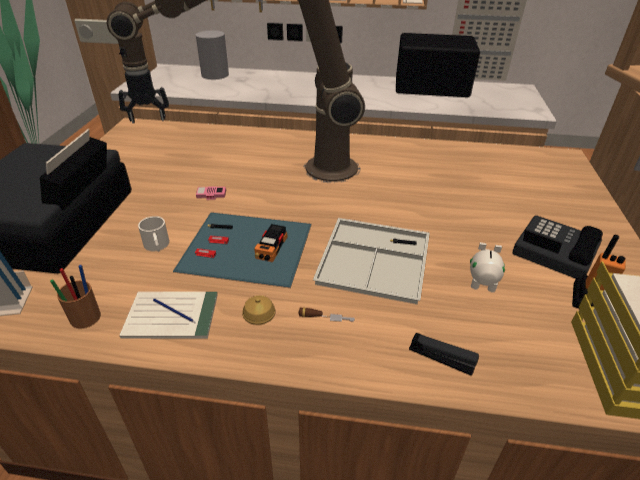

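Pictures: the tray (crop px 205,150) already holds an antenna at top px (206,282), so a clip is missing. Two red clips sit on the mat at (450,227) and (442,255), with a spare antenna at (448,285).

Possible mix-ups for the battery: the black battery on the orange radio at top px (373,253); the pink look-alike at (489,363); the black stapler at scene px (443,352); the desk phone at scene px (565,245). I choose the battery on the mat radio.

```bash
cat > h.py <<'E'
from bench import manip
import cv2, numpy as np
from scipy.spatial.transform import Rotation as R
def cam(name):
    """camera pose (R cam->world, origin), K"""
    k=manip.get_calibration(name); K=np.array([[k['fx'],0,k['cx']],[0,k['fy'],k['cy']],[0,0,1]])
    if 'T_tool_cam' in k:
        s=manip.read_state(); T=np.eye(4); T[:3,:3]=s['ee_rot']; T[:3,3]=s['tool_pos']; T=T@np.array(k['T_tool_cam'])
        return T[:3,:3],T[:3,3],K
    M=cv2.Rodrigues(np.array(k['rvec']))[0]; return M.T,-M.T@np.array(k['tvec']),K
def lift(c,px,z):
    """pixels -> world xy on the plane z"""
    M,o,K=c; d=(M@np.linalg.inv(K)@np.c_[np.reshape(px,(-1,2)),np.ones(len(np.reshape(px,(-1,2))))].T).T
    return o+d*((z-o[2])/d[:,2])[:,None]
def proj(c,P):
    M,o,K=c; q=(K@M.T@(np.reshape(P,(-1,3))-o).T).T; return q[:,:2]/q[:,2:]
def rect(c,mask,z):
    """world min-area rectangle of a mask lifted to z: centre, (long,short), yaw of long axis deg"""
    m=mask.astype(np.uint8); n,l,st,_=cv2.connectedComponentsWithStats(m)
    m=(l==1+np.argmax(st[1:,4]))
    P=lift(c,np.argwhere(m)[:,::-1],z)[:,:2].astype(np.float32)
    (x,y),(w,h),a=cv2.minAreaRect(P)
    if w<h: w,h,a=h,w,a+90
    return np.round([x,y,w,h,(a+90)%180-90],1)
def go(p,yaw):
    """shift (cm, tool axes) and turn to TCP p, tool down, tool x at yaw deg"""
    s=manip.read_state(); E=np.array(s['ee_rot']); a=np.radians(yaw)
    G=np.array([[np.cos(a),np.sin(a),0],[np.sin(a),-np.cos(a),0],[0,0,-1]])
    print('go',np.round(R.from_matrix(E.T@G).as_rotvec(),3),np.round(E.T@(np.array(p)-s['tool_pos'])/10,2),'yaw now',round(np.degrees(np.arctan2(E[1,0],E[0,0])),1),'t',round(s['t'],2))
E
python3 - <<'E'
from h import *
c=cam('top'); manip.camera('top')
for n,z in [("radio_center",12+4),("battery_center",34),("latch_left",25),("antenna_a_center",9),("clip_a_center",12),("bay_left",15)]:
    for d in manip.cut_out('top',n): print(n,round(d['conf'],2),d['point'],rect(c,d['pixels'],z))
for n,p,z in [("radio",(371,249),16),("bl",(219,222),4),("br",(271,228),4),("bf",(239,286),4),("mat",(402,250),4)]: print(n,lift(c,p,z).round())
# tray outer corners from crop (x/2+140, y/2+170)
print(lift(c,[(107/2+140,11/2+170),(342/2+140,44/2+170),(305/2+140,296/2+170),(65/2+140,260/2+170)],22).round())
print(np.round(manip.get_calibration('wrist')['T_tool_cam'],3).tolist(), manip.get_calibration('wrist')['fx'])
E
```

```text
radio_center 0.58 [374.5, 229.3] [ 574.9 -129.2   58.5   38.6   81.2]
radio_center 0.41 [408.5, 253.5] [ 518.7 -192.8  340.5  297.1   87.9]
battery_center 0.92 [372.8, 255.6] [ 504.8 -116.6   96.5   56.    -8.5]
latch_left 0.7 [444.0, 256.2] [ 511.  -280.1   58.9   22.4  -85.4]
antenna_a_center 0.64 [447.2, 284.5] [ 443.8 -299.1   74.8   11.7  -88.5]
clip_a_center 0.74 [241.2, 246.2] [524.4 189.6 304.9 290.9  -6.9]
clip_a_center 0.71 [439.6, 257.7] [ 512.5 -279.8   61.2   23.6  -88.6]
bay_left 0.91 [242.6, 246.8] [525.3 188.4 309.2 294.5  -7.5]
radio [[ 522. -117.   16.]]
bl [[580. 248.   4.]]
br [[568. 122.   4.]]
bf [[428. 193.   4.]]
mat [[ 523. -192.    4.]]
[[688. 310.  22.]
 [654.  28.  22.]
 [357.  63.  22.]
 [391. 344.  22.]]
[[-0.0, -0.963, -0.269, 67.879], [1.0, -0.0, -0.001, -0.44], [0.001, -0.269, 0.963, -141.146], [0.0, 0.0, 0.0, 1.0]] 360.7642862189537
```

```bash
python3 -c "
from h import *
go((505,-117,165),-8.5)"
```

```text
go [-0.    -0.     0.514] [ 42.98 -33.51   6.63] yaw now 21.0 t 1.35
```

```bash
python3 -m jog '[[0,0,0.51,43,-33.5,6.6,8.54],[0,0,0.51,43,-33.5,6.6,8.54],[0,0,0.51,43,-33.5,6.6,8.54],[0,0,0.51,43,-33.5,6.6,8.54],[0,0,0.51,43,-33.5,6.6,8.54],[0,0,0.51,43,-33.5,6.6,8.54],[0,0,0.51,43,-33.5,6.6,8.54],[0,0,0.51,43,-33.5,6.6,8.54],[0,0,0.51,43,-33.5,6.6,8.54],[0,0,0.51,43,-33.5,6.6,8.54],[0,0,0.51,43,-33.5,6.6,8.54],[0,0,0.51,43,-33.5,6.6,8.54]]'; python3 -m jog '[[0,0,0,0,0,0,8.54]]'; python3 -c "
from h import *
s=manip.read_state();print(s['tool_pos'],s['joint_positions'])
go((505,-117,165),-8.5)"
```

```text
t: 2.35
tool_pos: [479.9, -158.6, 171.6]
ee_rot: [[0.99, -0.144, 0.001], [-0.144, -0.99, -0.0], [0.001, 0.0, -1.0]]
contact_force: [0.2, 0.1, 0.9]
width: 85.5
grip_force: 0.0
t: 2.43
tool_pos: [481.5, -154.3, 170.9]
ee_rot: [[0.991, -0.137, 0.001], [-0.137, -0.991, 0.003], [0.001, -0.003, -1.0]]
contact_force: [0.8, 0.2, -0.5]
width: 85.6
grip_force: 0.0
[ 481.52330188 -154.32905279  170.888323  ] [-0.39851389  0.14889301  1.96351765  0.00411535  1.0294131   1.30799164]
go [-0.003 -0.001  0.011] [ 1.81 -4.02  0.6 ] yaw now -7.9 t 2.43
```

```bash
python3 -m jog '[[0,0,0.01,1.8,-4.0,0.6,8.54],[0,0,0.01,1.8,-4,0.6,8.54],[0,0,0.01,1.8,-4,0.6,8.54],[0,0,0.01,1.8,-4,0.6,8.54]]' && python3 - <<'E'
from h import *
c=cam('wrist'); im=manip.camera('wrist'); cv2.imwrite('pics/w1.png',im[:,:,::-1])
for n,z in [("battery_center",34),("latch_left",25),("radio_center",16),("clip_a_center",10)]:
    for d in manip.cut_out('wrist',n): print(n,round(d['conf'],2),np.round(d['point']),rect(c,d['pixels'],z))
for n,z in [("battery_center",25),("radio_center",16),("radio_flank",16),("latch_left",25),("latch_right",25)]:
    print(n,[(np.round(d['point']),round(d['conf'],2),lift(c,d['point'],z).round(1)) for d in manip.landmark_of('wrist',n)])
E
```

```text
t: 2.77
tool_pos: [502.4, -123.8, 165.4]
ee_rot: [[0.988, -0.153, -0.001], [-0.153, -0.988, -0.0], [-0.0, 0.001, -1.0]]
contact_force: [0.3, -0.6, 0.1]
width: 85.7
grip_force: 0.0
battery_center 0.96 [314. 227.] [ 500.4 -115.   104.3   59.6   -7.6]
latch_left 0.78 [276. 231.] [503.  -86.9  32.4   5.3  -8.6]
latch_left 0.35 [538.  96.] [ 576.9 -293.1   60.2   20.6   85.6]
radio_center 0.85 [309. 144.] [ 560.9 -124.4   63.6   61.5   -6.7]
clip_a_center 0.7 [513. 184.] [ 510.4 -283.6   62.9   23.4  -88.5]
clip_a_center 0.66 [539.  97.] [ 577.7 -302.    62.9   21.1   87.3]
battery_center [(array([312., 231.]), 0.84, array([[ 499.5, -114.9,   25. ]]))]
radio_center []
radio_flank []Traceback (most recent call last):
  File "<stdin>", line 6, in <module>
ValueError: it knows: antenna_a_center, antenna_b_center, battery_center, bay_front, bay_left, bay_right, bell, clip_a_center, clip_b_center, cup, mat_top, piggy_bank, radio_center, radio_flank, room_key
```

View pics/w1.png

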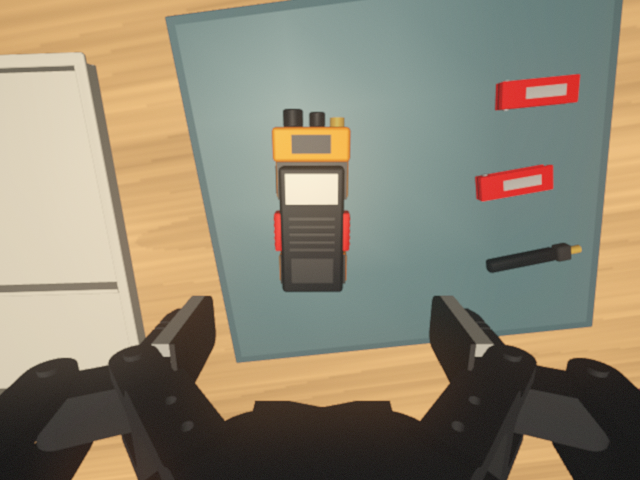

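The picture shows the radio at (312,215), battery (312,231) with red latches at (278,231) and (346,231), the clips at (538,92) and (515,183) and the spare antenna at (533,258). It is the orange one, so the choice holds. Battery mid-height is z=37; I'll re-lift there with the arm at rest.

```bash
python3 - <<'E'
from h import *
s=manip.read_state(); print(s['tool_pos'],np.abs(s['qvel']).max())
for i in range(2):
    c=cam('wrist'); im=manip.camera('wrist')
    d=manip.cut_out('wrist','battery_center')[0]; print(rect(c,d['pixels'],46),rect(c,d['pixels'],37))
    hsv=cv2.cvtColor(im,cv2.COLOR_RGB2HSV); red=((hsv[...,0]<5)|(hsv[...,0]>172))&(hsv[...,1]>170)&(hsv[...,2]>90)
    red[:, :250]=0; red[:,370:]=0; red[:195]=0; red[270:]=0
    n,l,st,ce=cv2.connectedComponentsWithStats(red.astype(np.uint8))
    for j in range(1,n):
        if st[j,4]>60: print(st[j],ce[j].round(1),lift(c,ce[j],37).round(1))
    ax=lift(c,[d['point'] for d in manip.landmark_of('wrist','battery_center')],37); print(ax.round(1))
c=cam('top'); print(lift(c,(372.8,255.6),46),lift(c,(373,253),37))
p=np.array([*ax[0][:2],0])
go((p[0],p[1],100),-7.8)
E
```

```text
[ 502.38057511 -124.13953062  165.53616167] 0.007567055918006567
[ 503.8 -115.6   98.1   56.6   -7.8] [ 501.6 -115.   101.5   58.6   -7.8]
[274 212   7  39 224] [277.1 231.4] [[506.4 -89.2  37. ]]
[342 212   7  39 236] [344.8 231.1] [[ 498.5 -140.8   37. ]]
[[ 502.9 -116.7   37. ]]
[ 503.9 -115.8   98.8   56.8   -7.7] [ 501.7 -115.2  102.2   58.8   -7.7]
[274 212   8  39 221] [277.6 231.7] [[506.1 -89.1  37. ]]
[343 212   7  39 228] [345.5 231.1] [[ 498.6 -140.9   37. ]]
[[ 503.1 -116.3   37. ]]
[[ 504.75681163 -118.23058888   46.        ]] [[ 511.41123081 -119.60890257   37.        ]]
go [-0.     0.    -0.018] [-0.06 -0.71  6.54] yaw now -8.8 t 3.47
```

```bash
python3 -m jog '[[0,0,-0.01,-0.1,-0.9,4,8.54],[0,0,-0.01,-0.1,-0.9,8,8.54],[0,0,-0.01,-0.1,-0.9,8,8.54],[0,0,-0.01,-0.1,-0.9,8,8.54],[0,0,-0.01,-0.1,-0.9,8,8.54]]'; python3 -c "
from h import *
c=cam('wrist'); manip.camera('wrist')
for d in manip.cut_out('wrist','battery_center')[:1]: print(rect(c,d['pixels'],46))
print([lift(c,d['point'],37) for d in manip.landmark_of('wrist','battery_center')])
go((502.7,-115.3,14.5),-8.2)"
```

```text
t: 3.88
tool_pos: [504.0, -114.7, 86.7]
ee_rot: [[0.99, -0.144, 0.001], [-0.144, -0.99, -0.001], [0.002, 0.0, -1.0]]
contact_force: [0.5, 0.3, 0.2]
width: 85.2
grip_force: 0.0
[ 504.6 -115.8   96.7   56.4   -8.3]
[array([[ 505.78953876, -116.56632353,   37.        ]]), array([[ 576.35887925, -278.39130018,   37.        ]])]
go [ 0.001 -0.006 -0.001] [-0.31  0.04  7.38] yaw now -8.3 t 4.03
```

```bash
python3 -m jog '[[0,0,0,-0.1,0,3.5,8.54],[0,0,0,-0.1,0,5.5,8.54],[0,0,0,-0.1,0,7.2,8.54],[0,0,0,-0.1,0,7.2,7],[0,0,0,-0.1,0,7.2,6],[0,0,0,-0.1,0,7.2,4.5],[0,0,0,-0.1,0,7.2,4],[0,0,0,-0.1,0,7.2,4],[0,0,0,-0.1,0,7.2,4],[0,0,0,-0.1,0,7.2,4],[0,0,0,-0.1,0,7.2,4],[0,0,0,-0.1,0,7.2,4]]'
```

```text
t: 5.03
tool_pos: [504.5, -115.0, 16.1]
ee_rot: [[0.99, -0.144, 0.005], [-0.144, -0.99, -0.001], [0.005, 0.001, -1.0]]
contact_force: [-0.5, -0.5, 6.8]
width: 47.3
grip_force: 64.3
```

```bash
python3 -m jog '[[0,0,0,0,0,-0.3,4],[0,0,0,0,0,-0.6,4],[0,0,0,0,0,-1,4],[0,0,0,0,0,-1.5,4],[0,0,0,0,0,-2.2,4],[0,0,0,0,0,-3,4],[0,0,0,0,0,-5,4],[0,0,0,0,0,-7,4],[0,0,0,0,0,-7,4]]'; python3 -c "
from h import *
im=manip.camera('wrist'); cv2.imwrite('pics/w2.png',im[:,:,::-1])
im=manip.camera('top'); 
for n in ('radio_center','radio_flank'): print(n,[(d['point'],round(d['conf'],2),lift(cam('top'),d['point'],16)) for d in manip.landmark_of('top',n)])"
```

```text
t: 5.78
tool_pos: [505.4, -115.3, 87.7]
ee_rot: [[0.99, -0.144, 0.008], [-0.144, -0.99, -0.002], [0.008, 0.001, -1.0]]
contact_force: [0.5, -0.1, -1.0]
width: 47.2
grip_force: 63.3
radio_center []
radio_flank []
```

View pics/w2.png

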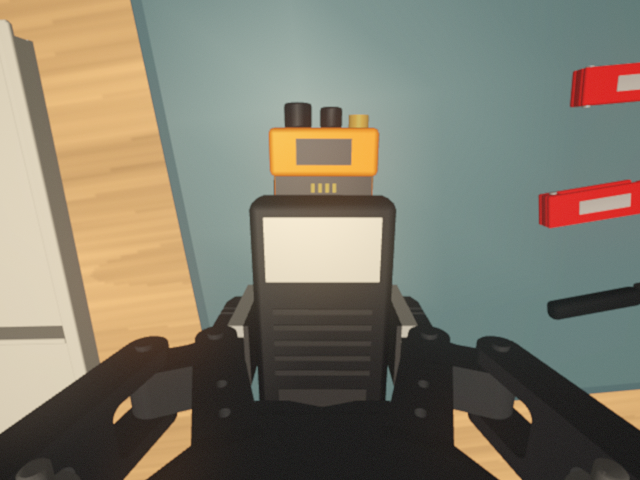

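The battery is off and held between the pads (its centre at px 320,290); the bare radio stays on the mat at (322,165).

```bash
python3 -c "
from h import *
go((582,248,110),-6.8)"
```

```text
go [-0.     0.002 -0.026] [  2.8  -36.99  -2.72] yaw now -8.3 t 5.98
```

```bash
python3 -m jog '[[0,0,-0.02,0.5,-3,-2.5,4],[0,0,-0.02,2.8,-37,-2.5,4],[0,0,-0.02,2.8,-37,-2.5,4],[0,0,-0.02,2.8,-37,-2.5,4],[0,0,-0.02,2.8,-37,-2.5,4],[0,0,-0.02,2.8,-37,-2.5,4],[0,0,-0.02,2.8,-37,-2.5,4],[0,0,-0.02,2.8,-37,-2.5,4],[0,0,-0.02,2.8,-37,-2.5,4],[0,0,-0.02,2.8,-37,-2.5,4],[0,0,-0.02,2.8,-37,-2.5,4],[0,0,-0.02,2.8,-37,-2.5,4]]'; python3 -m jog '[[0,0,0,0,0,0,4],[0,0,0,0,0,0,4]]'; python3 - <<'E'
from h import *
c=cam('wrist'); im=manip.camera('wrist'); cv2.imwrite('pics/w3.png',im[:,:,::-1])
for n in ('bay_left','bay_right','bay_front'): print(n,[(np.round(d['point']),round(d['conf'],2),lift(c,d['point'],4).round(1)) for d in manip.landmark_of('wrist',n)])
im=manip.camera('top'); t=cam('top')
for n in ('radio_center','radio_flank'): print(n,[(np.round(d['point']),round(d['conf'],2),lift(t,d['point'],16).round(1)) for d in manip.landmark_of('top',n)])
for d in manip.cut_out('top','radio_center'): print(d['conf'],rect(t,d['pixels'],28))
go((582,248,110),-6.8)
E
```

```text
t: 6.98
tool_pos: [581.4, 247.5, 106.5]
ee_rot: [[0.992, -0.122, -0.003], [-0.122, -0.992, -0.002], [-0.003, 0.002, -1.0]]
contact_force: [-0.4, -0.8, -2.1]
width: 47.1
grip_force: 63.4
t: 7.15
tool_pos: [582.1, 245.8, 107.5]
ee_rot: [[0.992, -0.126, -0.002], [-0.126, -0.992, -0.001], [-0.002, 0.001, -1.0]]
contact_force: [0.3, -1.3, -1.4]
width: 47.1
grip_force: 63.4
bay_left []
bay_right [(array([512., 232.]), 0.7, array([[569.6, 113.9,   4. ]]))]
bay_front [(array([405., 404.]), 0.59, array([[435.2, 197. ,   4. ]]))]
radio_center [(array([372., 248.]), 0.68, array([[ 523.6, -120.6,   16. ]]))]
radio_flank [(array([372., 239.]), 0.6, array([[ 545.2, -120.3,   16. ]]))]
0.72 [ 523.7 -117.9  139.1   58.9   -9.3]
go [-0.    -0.    -0.006] [-0.11 -0.04 -0.14] yaw now -7.1 t 7.55
```

View pics/w3.png

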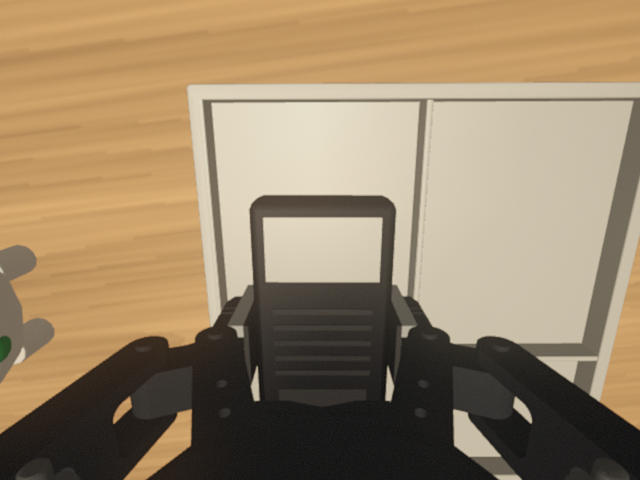

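The picture shows the battery over the left bay, with bay walls at columns 212 and 420: centred and parallel. Lower it.

```bash
python3 -m jog '[[0,0,0,0.3,-0.1,4,4],[0,0,0,0.3,-0.1,7,4],[0,0,0,0.3,-0.1,9,4],[0,0,0,0.3,-0.1,9.8,4],[0,0,0,0.3,-0.1,10.1,4],[0,0,0,0.3,-0.1,10.3,4],[0,0,0,0.3,-0.1,10.3,4],[0,0,0,0.3,-0.1,10.3,4]]'
```

```text
t: 8.22
tool_pos: [587.6, 249.1, 7.3]
ee_rot: [[0.992, -0.124, 0.003], [-0.124, -0.992, 0.001], [0.003, -0.002, -1.0]]
contact_force: [0.0, 0.1, -0.8]
width: 47.1
grip_force: 63.3
```

```bash
python3 -m jog '[[0,0,0,0,0,0.2,4],[0,0,0,0,0,0.4,4],[0,0,0,0,0,0.4,4],[0,0,0,0,0,0.4,4]]'; python3 -m jog '[[0,0,0,0,0,0.15,4],[0,0,0,0,0,0.15,4],[0,0,0,0,0,0.15,4]]'
```

```text
t: 8.55
tool_pos: [586.0, 248.5, 1.7]
ee_rot: [[0.992, -0.124, 0.0], [-0.124, -0.992, 0.0], [0.0, -0.0, -1.0]]
contact_force: [0.2, 0.2, -1.4]
width: 46.9
grip_force: 63.7
t: 8.8
tool_pos: [586.1, 248.5, 1.6]
ee_rot: [[0.992, -0.124, -0.001], [-0.124, -0.992, -0.0], [-0.001, 0.0, -1.0]]
contact_force: [-2.9, -0.7, 6.6]
width: 47.3
grip_force: 68.5
```

```bash
python3 -m jog '[[0,0,0,0,0,-0.05,5],[0,0,0,0,0,-0.05,6],[0,0,0,0,0,-0.05,7],[0,0,0,0,0,-0.05,7.5],[0,0,0,0,0,-0.05,7.5],[0,0,0,0,0,-2,7.5],[0,0,0,0,0,-5,7.5],[0,0,0,0,0,-9,8.54],[0,0,0,0,0,-12,8.54],[0,0,0,0,0,-14,8.54],[0,0,0,0,0,-14,8.54]]'; python3 - <<'E'
from h import *
c=cam('wrist'); im=manip.camera('wrist'); cv2.imwrite('pics/w4.png',im[:,:,::-1])
for d in manip.cut_out('wrist','battery_center')[:1]: print(rect(c,d['pixels'],29))
go((545.5,-119.5,150),-8.5)
E
```

```text
t: 9.72
tool_pos: [590.3, 250.0, 146.6]
ee_rot: [[0.992, -0.124, 0.011], [-0.124, -0.992, 0.004], [0.011, -0.005, -1.0]]
contact_force: [0.7, -0.0, 0.9]
width: 85.4
grip_force: 0.0
[587.2 248.6  97.6  56.4  -7. ]
go [-0.001 -0.002  0.024] [ 0.47 37.05 -0.93] yaw now -7.1 t 9.82
```

View pics/w4.png

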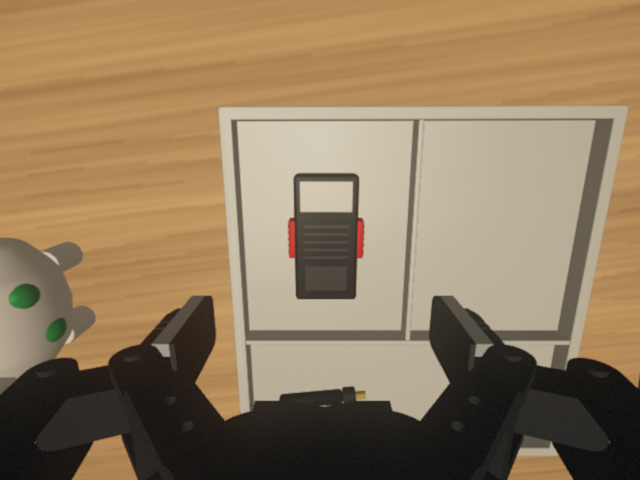

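Battery lies in the left bay, (326,238), same way up. Next the radio.

```bash
python3 -m jog '[[0,0,0.025,0,37,-0.5,8.54],[0,0,0.025,0,37,-0.5,8.54],[0,0,0.025,0,37,-0.5,8.54],[0,0,0.025,0,37,-0.5,8.54],[0,0,0.025,0,37,-0.5,8.54],[0,0,0.025,0,37,-0.5,8.54],[0,0,0.025,0,37,-0.5,8.54],[0,0,0.025,0,37,-0.5,8.54],[0,0,0.025,0,37,-0.5,8.54],[0,0,0.025,0,37,2,8.54],[0,0,0.025,0,37,4,8.54],[0,0,0.025,0,37,4,8.54]]'; python3 -m jog '[[0,0,0,0,0,0,8.54],[0,0,0,0,0,0,8.54]]'; python3 - <<'E'
from h import *
c=cam('wrist'); im=manip.camera('wrist'); cv2.imwrite('pics/w5.png',im[:,:,::-1])
for n in ('radio_center','radio_flank'): print(n,[(np.round(d['point']),round(d['conf'],2),lift(c,d['point'],16).round(1)) for d in manip.landmark_of('wrist',n)])
for d in manip.cut_out('wrist','radio_center')[:1]: print(d['conf'],rect(c,d['pixels'],28))
go((541,-121,10),-8.5)
E
```

```text
t: 10.82
tool_pos: [534.5, -118.2, 93.8]
ee_rot: [[0.988, -0.151, -0.012], [-0.151, -0.989, 0.004], [-0.013, -0.002, -1.0]]
contact_force: [-1.9, 0.9, -1.2]
width: 85.5
grip_force: 0.0
t: 10.98
tool_pos: [539.7, -118.2, 99.3]
ee_rot: [[0.989, -0.148, -0.002], [-0.148, -0.989, 0.0], [-0.002, -0.0, -1.0]]
contact_force: [0.3, 0.9, -0.3]
width: 85.5
grip_force: 0.0
radio_center [(array([325., 283.]), 0.75, array([[ 514.1, -115.6,   16. ]]))]
radio_flank [(array([323., 247.]), 0.69, array([[ 539.2, -118.3,   16. ]]))]
0.95 [ 523.4 -118.4  136.5   59.2   -8.5]
go [ 0.    -0.002  0.   ] [-0.    0.26  9.11] yaw now -8.5 t 11.18
```

View pics/w5.png

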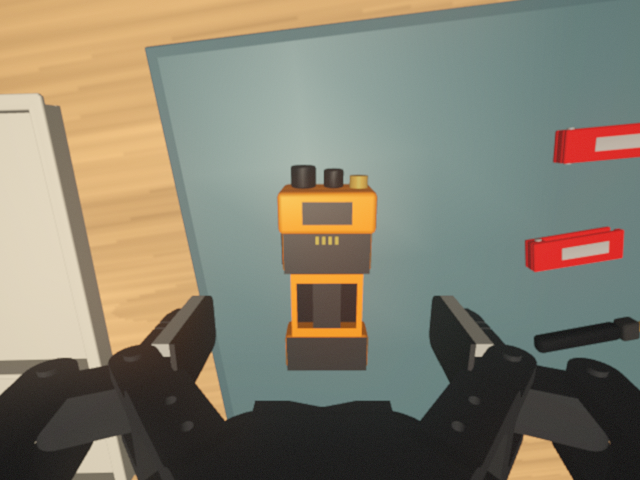

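The bare radio is clear, with its flank section at about (326,252) and the pads straddling it. Grasp it there.

```bash
python3 -m jog '[[0,0,0,0,0.15,4,8.54],[0,0,0,0,0.15,7,8.54],[0,0,0,0,0.15,9,8.54],[0,0,0,0,0.15,9.7,8.54],[0,0,0,0,0.15,9.7,7.5],[0,0,0,0,0.15,9.7,6.5],[0,0,0,0,0.15,9.7,6],[0,0,0,0,0.15,9.7,5],[0,0,0,0,0.15,9.7,5],[0,0,0,0,0.15,9.7,5],[0,0,0,0,0.15,9.7,5],[0,0,0,0,0.15,9.7,5]]'
```

```text
t: 12.18
tool_pos: [542.3, -120.8, 5.3]
ee_rot: [[0.989, -0.149, 0.005], [-0.149, -0.989, -0.001], [0.005, 0.001, -1.0]]
contact_force: [0.9, 0.1, 7.6]
width: 54.6
grip_force: 66.4
```

```bash
python3 -m jog '[[0,0,0,0,0,-1,5],[0,0,0,0,0,-2.5,5],[0,0,0,0,0,-5,5],[0,0,0,0,0,-8,5],[0,0,0,0,0,-10,5],[0,0,0,0,0,-10,5]]'; python3 -c "
from h import *
s=manip.read_state();print(s['width'],s['contact_force'])
go((585.2,111.4,105),-7)"
```

```text
t: 12.68
tool_pos: [543.7, -121.3, 108.4]
ee_rot: [[0.989, -0.149, 0.01], [-0.149, -0.989, -0.003], [0.01, 0.001, -1.0]]
contact_force: [1.6, -1.1, -0.9]
width: 54.8
grip_force: 65.5
54.770418969597955 [ 1.63800001 -1.14418811 -0.94183432]
go [ 0.002 -0.01  -0.027] [  0.64 -23.63   0.31] yaw now -8.6 t 12.68
```

```bash
python3 -m jog '[[0,0,-0.027,0.6,-23.6,0,5],[0,0,-0.027,0.6,-23.6,0,5],[0,0,-0.027,0.6,-23.6,0,5],[0,0,-0.027,0.6,-23.6,0,5],[0,0,-0.027,0.6,-23.6,0,5],[0,0,-0.027,0.6,-23.6,0,5],[0,0,-0.027,0.6,-23.6,0,5],[0,0,-0.027,0.6,-23.6,0,5],[0,0,-0.027,0.6,-23.6,0,5],[0,0,-0.027,0.6,-23.6,0,5]]'; python3 - <<'E'
from h import *
c=cam('wrist'); im=manip.camera('wrist'); cv2.imwrite('pics/w6.png',im[:,:,::-1])
s=manip.read_state();print(s['contact_force'])
go((585.2,111.4,5),-7)
E
```

```text
t: 13.52
tool_pos: [580.0, 111.1, 102.1]
ee_rot: [[0.992, -0.123, -0.002], [-0.123, -0.992, -0.001], [-0.002, 0.001, -1.0]]
contact_force: [-0.7, 0.7, -1.4]
width: 54.4
grip_force: 65.4
[-0.46548857  0.00570776 -1.84773147]
go [ 0.001  0.001 -0.002] [ 0.5  -0.12  9.73] yaw now -7.1 t 13.57
```

View pics/w6.png

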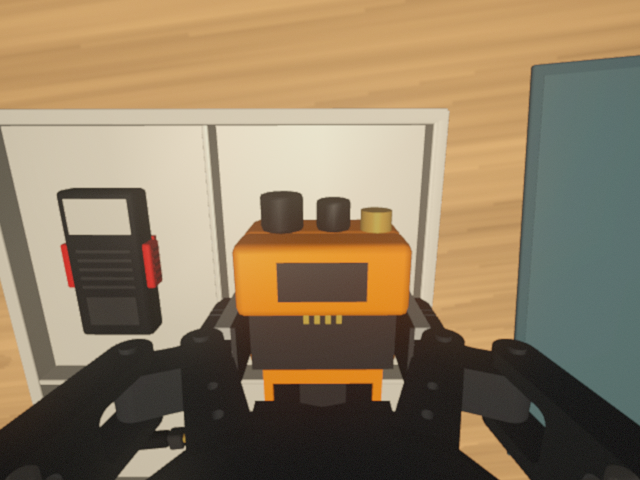

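The radio is over the right bay, whose walls are at columns 222 and 425, with the radio centred at 322; lower to the same height as on the mat.

```bash
python3 -m jog '[[0,0,0,0.3,0,4,5],[0,0,0,0.3,0,7,5],[0,0,0,0.3,0,8.5,5],[0,0,0,0.3,0,9.1,5],[0,0,0,0.3,0,9.4,5],[0,0,0,0.3,0,9.4,5],[0,0,0,0.3,0,9.4,5]]'
```

```text
t: 14.15
tool_pos: [585.4, 111.7, 10.3]
ee_rot: [[0.992, -0.123, 0.003], [-0.123, -0.992, 0.0], [0.003, -0.001, -1.0]]
contact_force: [-0.5, -0.4, 0.5]
width: 54.5
grip_force: 65.4
```

```bash
python3 -m jog '[[0,0,0,0,0,0.15,5],[0,0,0,0,0,0.3,5],[0,0,0,0,0,0.3,5],[0,0,0,0,0,0.3,5]]'; python3 -m jog '[[0,0,0,0,0,0.1,5],[0,0,0,0,0,0.1,5],[0,0,0,0,0,0.1,5]]'
```

```text
t: 14.48
tool_pos: [584.3, 112.1, 6.5]
ee_rot: [[0.993, -0.122, 0.001], [-0.122, -0.993, 0.0], [0.001, -0.0, -1.0]]
contact_force: [0.4, -0.3, -1.0]
width: 55.0
grip_force: 65.4
t: 14.73
tool_pos: [584.3, 112.1, 5.4]
ee_rot: [[0.993, -0.122, 0.001], [-0.122, -0.993, 0.0], [0.001, -0.0, -1.0]]
contact_force: [-0.2, 1.1, 1.6]
width: 54.6
grip_force: 65.7
```

```bash
python3 -m jog '[[0,0,0,0,0,0.05,5],[0,0,0,0,0,0.05,6],[0,0,0,0,0,0.05,7],[0,0,0,0,0,0.05,7.5],[0,0,0,0,0,0.05,7.5],[0,0,0,0,0,-2,7.5],[0,0,0,0,0,-5,7.5],[0,0,0,0,0,-9,7.5],[0,0,0,0,0,-12,7.5],[0,0,0,0,0,-14,7.5],[0,0,0,0,0,-14,7.5]]'; python3 - <<'E'
from h import *
c=cam('wrist'); im=manip.camera('wrist'); cv2.imwrite('pics/w7.png',im[:,:,::-1])
for d in manip.cut_out('wrist','radio_center')[:1]: print(rect(c,d['pixels'],28))
for n in ('bay_left','bay_right','bay_front'): print(n,[(np.round(d['point']),round(d['conf'],2),lift(c,d['point'],4).round(1)) for d in manip.landmark_of('wrist',n)])
t=cam('top'); im=manip.camera('top')
for d in manip.cut_out('top','clip_a_center'): print(round(d['conf'],2),rect(t,d['pixels'],14))
print([(lift(t,d['point'],10).round(1),round(d['conf'],2)) for d in manip.landmark_of('top','clip_a_center')])
go((577,-301,130),87)
E
```

```text
t: 15.65
tool_pos: [588.3, 112.5, 151.0]
ee_rot: [[0.992, -0.122, 0.011], [-0.122, -0.993, 0.001], [0.011, -0.003, -1.0]]
contact_force: [1.1, -0.0, 0.3]
width: 75.0
grip_force: 0.0
[565.6 114.  138.1  58.   -6.3]
bay_left []
bay_right []
bay_front [(array([251., 396.]), 0.73, array([[433.5, 199.6,   4. ]]))]
0.75 [568.3 138.   37.1  13.5 -10. ]
0.61 [ 512.4 -282.8   58.8   18.8  -88.6]
[(array([[ 503.3, -287.3,   10. ]]), 0.55)]
go [-0.002  0.003 -1.641] [ 4.47 41.04  1.32] yaw now -7.0 t 16.05
```

View pics/w7.png

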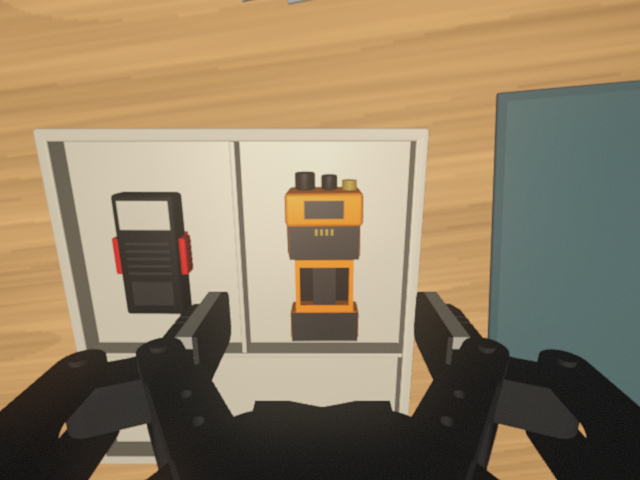

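Radio sits flat in the right bay at (325,260), battery in the left at (150,250). Now the far clip.

```bash
python3 -m jog '[[0,0,-0.13,4.5,41,1.3,6],[0,0,-0.26,4.5,41,1.3,6],[0,0,-0.39,4.5,41,1.3,6],[0,0,-0.52,4.5,41,1.3,6],[0,0,-0.65,4.5,41,1.3,6],[0,0,-0.78,4.5,41,1.3,6],[0,0,-0.91,4.5,41,1.3,6],[0,0,-1.04,4.5,41,1.3,6],[0,0,-1.17,4.5,41,1.3,6],[0,0,-1.3,4.5,41,1.3,6],[0,0,-1.43,4.5,41,1.3,6],[0,0,-1.56,4.5,41,1.3,6]]'; python3 -m jog '[[0,0,-0.08,0,0,0,6],[0,0,-0.08,0,0,0,6],[0,0,-0.08,0,0,0,6]]'; python3 - <<'E'
from h import *
c=cam('wrist'); im=manip.camera('wrist'); cv2.imwrite('pics/w8.png',im[:,:,::-1])
for d in manip.cut_out('wrist','clip_a_center'): print(round(d['conf'],2),np.round(d['point']),rect(c,d['pixels'],14))
print([(np.round(d['point']),lift(c,d['point'],10).round(1),round(d['conf'],2)) for d in manip.landmark_of('wrist','clip_a_center')])
go((577,-301,5),87)
E
```

```text
t: 17.05
tool_pos: [577.8, -305.4, 130.8]
ee_rot: [[0.248, 0.969, -0.0], [0.969, -0.248, -0.001], [-0.002, -0.0, -1.0]]
contact_force: [-0.0, 0.1, -0.2]
width: 60.0
grip_force: 0.0
t: 17.3
tool_pos: [578.1, -300.3, 130.8]
ee_rot: [[0.173, 0.985, -0.001], [0.985, -0.173, 0.001], [0.001, -0.002, -1.0]]
contact_force: [-0.1, 0.1, -0.4]
width: 59.7
grip_force: 0.0
0.98 [229. 230.] [ 512.7 -283.4   58.    22.5  -88.5]
[(array([231., 226.]), array([[ 511.1, -283.3,   10. ]]), 0.85)]
go [-0.001 -0.    -0.12 ] [-0.13 -0.12 12.65] yaw now 80.1 t 17.45
```

View pics/w8.png

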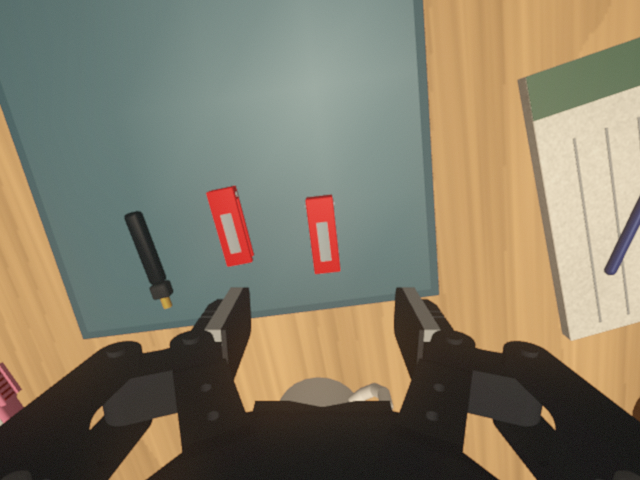

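The picture shows the clips at (323,234) and (230,227) and the spare antenna at (150,258). The far clip (323,234) is my target, and its right side is free.

```bash
python3 - <<'E'
from h import *
c=cam('wrist'); im=manip.camera('wrist')
hsv=cv2.cvtColor(im,cv2.COLOR_RGB2HSV); red=((hsv[...,0]<6)|(hsv[...,0]>172))&(hsv[...,1]>150)&(hsv[...,2]>80)
red[:,:280]=0; red[:,360:]=0; red[:180]=0; red[290:]=0
for z in (16,10): print(rect(c,red,z))
r=rect(c,red,14); y=r[4]%180
go((r[0],r[1],3),y)
E
```

```text
[ 578.  -300.2   58.1   19.2   86.6]
[ 577.7 -301.8   59.4   19.6   86.6]
go [-0.    -0.    -0.113] [-0.1  -0.05 12.87] yaw now 80.2 t 17.5
```

```bash
python3 -m jog '[[0,0,-0.11,-0.1,0,4,5],[0,0,-0.11,-0.1,0,8,5],[0,0,-0.11,-0.1,0,11,5],[0,0,-0.11,-0.1,0,12.2,5],[0,0,-0.11,-0.1,0,12.5,5],[0,0,-0.11,-0.1,0,12.5,5],[0,0,-0.11,-0.1,0,12.5,3],[0,0,-0.11,-0.1,0,12.5,1],[0,0,-0.11,-0.1,0,12.5,1],[0,0,-0.11,-0.1,0,12.5,1],[0,0,-0.11,-0.1,0,12.5,1],[0,0,-0.11,-0.1,0,12.5,1]]'
```

```text
t: 18.5
tool_pos: [580.7, -302.7, 10.0]
ee_rot: [[0.062, 0.998, 0.005], [0.998, -0.062, -0.003], [-0.002, 0.005, -1.0]]
contact_force: [0.1, -0.0, 6.5]
width: 17.2
grip_force: 58.5
```

```bash
python3 -m jog '[[0,0,0,0,0,-1,1],[0,0,0,0,0,-3,1],[0,0,0,0,0,-6,1],[0,0,0,0,0,-9,1],[0,0,0,0,0,-11,1],[0,0,0,0,0,-11,1]]'; python3 - <<'E'
from h import *
im=manip.camera('wrist'); cv2.imwrite('pics/w9.png',im[:,:,::-1])
go((426,130.5,110),83)
E
```

```text
t: 19.0
tool_pos: [582.3, -303.7, 124.0]
ee_rot: [[0.062, 0.998, 0.01], [0.998, -0.061, -0.006], [-0.005, 0.01, -1.0]]
contact_force: [0.0, -0.1, 0.4]
width: 17.2
grip_force: 58.9
go [0.007 0.003 0.061] [ 42.31 -18.13   0.85] yaw now 86.5 t 19.05
```

View pics/w9.png

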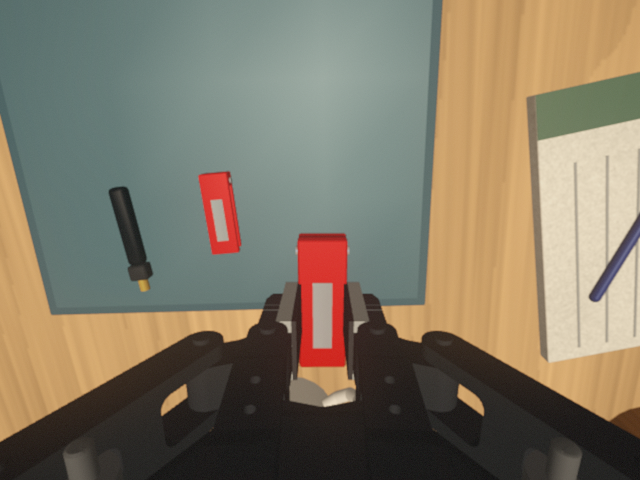

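The clip is held between the pads at (322,300), level; the other clip and the antenna are undisturbed. On to the front compartment.

```bash
python3 -m jog '[[0,0,0.06,42.3,-18.1,0.5,1],[0,0,0.06,42.3,-18.1,0.5,1],[0,0,0.06,42.3,-18.1,0.5,1],[0,0,0.06,42.3,-18.1,0.5,1],[0,0,0.06,42.3,-18.1,0.5,1],[0,0,0.06,42.3,-18.1,0.5,1],[0,0,0.06,42.3,-18.1,0.5,1],[0,0,0.06,42.3,-18.1,0.5,1],[0,0,0.06,42.3,-18.1,0.5,1],[0,0,0.06,42.3,-18.1,0.5,1],[0,0,0.06,42.3,-18.1,0.5,1],[0,0,0.06,42.3,-18.1,0.5,1]]'; python3 -m jog '[[0,0,0,0,0,0,1],[0,0,0,0,0,0,1],[0,0,0,0,0,0,1]]'; python3 - <<'E'
from h import *
c=cam('wrist'); im=manip.camera('wrist')
print([(np.round(d['point']),round(d['conf'],2),lift(c,d['point'],4).round(1)) for d in manip.landmark_of('wrist','bay_front')])
print([(np.round(d['point']),lift(c,d['point'],9).round(1),round(d['conf'],2)) for d in manip.landmark_of('wrist','antenna_a_center')])
go((426,130.5,12),83)
E
```

```text
t: 20.05
tool_pos: [419.1, 136.8, 110.4]
ee_rot: [[0.115, 0.993, -0.005], [0.993, -0.115, 0.002], [0.001, -0.005, -1.0]]
contact_force: [0.8, -0.0, -0.2]
width: 17.4
grip_force: 58.9
t: 20.3
tool_pos: [423.8, 130.9, 111.5]
ee_rot: [[0.122, 0.992, -0.001], [0.992, -0.122, -0.001], [-0.001, -0.001, -1.0]]
contact_force: [0.1, -1.1, 1.1]
width: 16.9
grip_force: 58.9
[(array([325., 139.]), 0.7, array([[433.9, 198.1,   4. ]]))]
[]
go [-0.     0.    -0.002] [0.01 0.17 9.98] yaw now 82.9 t 20.45
```

```bash
python3 -m jog '[[0,0,0,0,0.1,4,1],[0,0,0,0,0.1,7,1],[0,0,0,0,0.1,8.8,1],[0,0,0,0,0.1,9.5,1],[0,0,0,0,0.1,9.7,1],[0,0,0,0,0.1,9.7,1],[0,0,0,0,0.1,9.7,1]]'
```

```text
t: 21.03
tool_pos: [426.3, 131.7, 15.9]
ee_rot: [[0.122, 0.993, 0.002], [0.993, -0.122, 0.0], [0.001, 0.002, -1.0]]
contact_force: [0.9, 0.5, 0.9]
width: 17.1
grip_force: 58.9
```

```bash
python3 -m jog '[[0,0,0,0,0,0.2,1],[0,0,0,0,0,0.4,1],[0,0,0,0,0,0.4,1],[0,0,0,0,0,0.4,1]]'; python3 -m jog '[[0,0,0,0,0,0.1,1],[0,0,0,0,0,0.1,1],[0,0,0,0,0,0.1,1]]'
```

```text
t: 21.37
tool_pos: [425.1, 131.9, 11.3]
ee_rot: [[0.121, 0.993, 0.001], [0.993, -0.121, 0.0], [0.0, 0.001, -1.0]]
contact_force: [1.0, 0.7, -0.1]
width: 17.4
grip_force: 58.9
t: 21.62
tool_pos: [424.9, 131.9, 10.0]
ee_rot: [[0.121, 0.993, 0.0], [0.993, -0.121, 0.0], [0.0, 0.0, -1.0]]
contact_force: [0.6, 0.2, 0.0]
width: 17.2
grip_force: 58.9
```

```bash
python3 -m jog '[[0,0,0,0,0,0.1,1],[0,0,0,0,0,0.1,1],[0,0,0,0,0,0.1,1]]'
```

```text
t: 21.87
tool_pos: [424.9, 131.9, 9.9]
ee_rot: [[0.121, 0.993, -0.001], [0.993, -0.121, -0.0], [-0.0, -0.001, -1.0]]
contact_force: [-3.0, -0.5, 10.4]
width: 17.4
grip_force: 59.8
```

```bash
python3 -m jog '[[0,0,0,0,0,-0.1,1],[0,0,0,0,0,-0.1,2.5],[0,0,0,0,0,-0.1,3.5],[0,0,0,0,0,-0.1,4.5],[0,0,0,0,0,-0.1,4.5],[0,0,0,0,0,-2,4.5],[0,0,0,0,0,-5,4.5],[0,0,0,0,0,-9,4.5],[0,0,0,0,0,-13,4.5],[0,0,0,-8,0,-17,4.5],[0,0,0,-12,0,-20,4.5],[0,0,0,-12,0,-20,4.5]]'; python3 -m jog '[[0,0,0,0,0,0,4.5],[0,0,0,0,0,0,4.5],[0,0,0,0,0,0,4.5],[0,0,0,0,0,0,4.5]]'; python3 - <<'E'
from h import *
im=manip.camera('wrist'); im2=manip.camera('top')
cv2.imwrite('pics/end.png',np.vstack([cv2.resize(im,(400,300)),cv2.resize(im2[170:350,180:480],(400,240))])[:,:,::-1])
E
```

```text
t: 22.87
tool_pos: [411.2, 23.9, 202.8]
ee_rot: [[0.119, 0.993, 0.001], [0.993, -0.119, -0.0], [-0.0, 0.001, -1.0]]
contact_force: [0.8, 0.3, -0.3]
width: 44.9
grip_force: 0.0
t: 23.2
tool_pos: [410.7, 25.3, 200.3]
ee_rot: [[0.121, 0.993, -0.003], [0.993, -0.121, 0.001], [0.0, -0.003, -1.0]]
contact_force: [0.2, -0.1, 0.8]
width: 45.4
grip_force: 0.0
```

View pics/end.png

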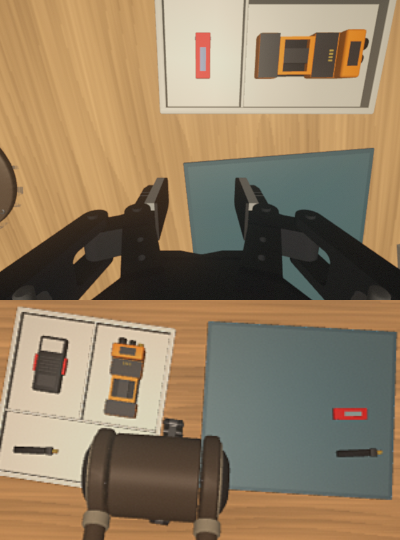

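The clip lies flat in the front compartment, at (203,55) in the wrist half of the picture, with the antenna already there at (35,450) in the top half. The battery and radio are in their bays, and the spare clip and antenna are still on the mat.

```bash
python3 -c "
from bench import manip
print(manip.close_job())"
```

```text
the job is handed in; nothing more can be done
None
```

I handed the job in at about 23 s of the 72 s limit: the freed battery lies in the left bay, the radio face down in the right bay, and one clip is added beside the antenna in the front compartment, with the spare clip and antenna still on the mat.

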